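# Put the microscope's optical slides away in their nests

## Task

Put the two dark metal optical slides lying on the desk, the long straight bar and the T-shaped one, away in the accessory tray: each lying flat and fully down in the pocket of its own shape and length, leaving the pocket for the shorter slide empty. They hold glass optics, so set them down rather than dropping them, and do not push the other things on the desk about.

Things in the scene. Friction and masses are not known exactly. Their poses are not given: they have to be found in the camera images.
- bar_slide: Straight dark-metal optical slide: a bar 140 (its x) x 32 (its y) x 34 mm high, 0.18 to 0.35 kg, round window at one end, bright band at the other, flat on the desk (z = 0). Origin: centre of its underside; z up. Grip it across the 32 mm at mid-length, fingertips about 16 mm above its underside so that they stay clear of the nest.
- tee_slide: T-shaped dark-metal optical slide, 34 mm high, 0.18 to 0.35 kg, flat on the desk. Origin: in its underside on the line of symmetry, midway along its 120 mm length; z up. Head with round window: x = 20 to 60 mm, 84 mm wide (y). Stem: x = -60 to 20 mm, 32 mm wide. Centre of mass at x = 6 mm. Grip it across the stem at x = -4 mm, fingertips about 16 mm above its underside.
- tray: Shallow open aluminium tray 172 x 332 x 20 mm, fixed to the desk, that carries three grey nest blocks side by side along its y; their order varies. Origin: centre of its underside.
- bar_nest_seat (a point): Nest for the bar slide: grey block 160 x 105 mm with a rectangular pocket 146 (x) x 38 (y) mm, 12 mm deep, dark floor. This point: centre of the pocket floor, 12 mm above the desk; block top 24 mm above it. Axes: x along the pocket, z up. Seated, the slide's origin is here, its x along the pocket either way round; play 3 mm all round.
- tee_nest_seat (a point): Nest for the T slide: grey block 160 x 105 mm with a T-shaped pocket, the slide's outline plus 3 mm all round, 12 mm deep, dark floor. This point: on the pocket floor, midway along the T, 12 mm above the desk (block top 24 mm). Axes: head towards +x, stem towards -x, z up. Seated, the slide's origin is here and its axes agree; it fits only this way round.
- short_nest_seat (a point): Nest for a shorter slide that is in use elsewhere: same grey block, rectangular pocket 106 (x) x 38 (y) mm, 12 mm deep; it stays empty. This point: centre of the pocket floor; x along the pocket.
- mouse: Bystander: black computer mouse, 105 x 60 x 34 mm, resting on the desk; origin on its underside.
- rock_block: Bystander: reddish-brown sawn rock block, 45 x 65 x 35 mm, resting on the desk; origin on its underside.
- objective: Bystander: dark microscope objective standing upright, diameter 34, height 50 mm, resting on the desk; origin on its underside.
- oil_bottle: Bystander: small amber glass bottle with black cap, diameter 40, height 75 mm, resting on the desk; origin on its underside.
- dish: Bystander: small white ceramic dish, diameter 80, height 16 mm, resting on the desk; origin on its underside.
- brush: Bystander: small brush lying flat, 160 mm long.
Things that resemble listed ones, but are neither listed nor needed, are in the scene too. There is more than one size of the bar_slide; the one meant has the size given above.

How it is judged:
By the outcome, as a careful person would: the job done as asked, in the order asked, and still so for the second after the job is handed in, with the robot touching nothing.
It also fails if it takes over 64 s, if anything falls off the work surface, if the arm or the gripper's body presses on something with over 40 N, if the wrist force passes 120 N, or if a joint passes its speed limit or range.

## Robot

A 6-joint arm with a two-finger parallel gripper is mounted at the origin on the work surface. World frame = base frame: x ahead of the robot, y to its left, z up, the work surface at z = 0. Lengths are in m, angles in rad, forces in N, time in s.
With the tool pointing down it reaches from about 0.4 to 0.825 m from the base axis. Payload 7 kg.
Tool frame: the origin (TCP) lies where the fingers leave the gripper's body, on its centre line; the fingertips stand env.finger_overhang ahead of it and the grasp point (between the pads) lies 54 mm ahead of it (env.finger_overhang is the distance from the TCP to the fingertips, in m); y points along the fingers, z is the direction in which the jaws open and shut, and the axes are right-handed (so a half turn about y gives the same grasp; the last joint's range is limited). The gripper opens to 85 mm and grips with 20 to 120 N. Pads are 22 mm wide; open, the fingers measure 114 mm over their backs; the gripper's body (76 mm by 85 mm) begins 54 mm behind the grasp point. The pads swing forward as they close: fully open they stand 13 mm farther back than shut.
Start: joints at [-0.818, 0.359, 0.012, 0, -1.224, -0.288], TCP at [0.303, -0.603, 0.304] pointing down, gripper open.
Joint ranges: [-3.07, 3.07], [-1.43, 2.12], [-1.02, 1.25], [-3.03, 1.67], [-3.05, -0], [-3.03, 3.03]. Speed limits (rad/s): [2.39, 2.39, 3.01, 3.14, 3.14, 3.14].

## Interface

Orientations are given as a unit quaternion [w, x, y, z].
In Python, from cell import monitor, optics, finish_job, env gives the robot as it stands. The module is installed in compiled form; this text tells all that it offers.
- The arm moves only by the shell command python3 -m crank 'ROWS'. ROWS is JSON, a list that holds one entry, the list of rows, each a list of 5 numbers: the shift along the world's x, y, z in mm, then the turn about the world's z in degrees, then the finger opening in mm, from 0 to 85.4. In form: [[[x, y, z, twist, hand], ...]]. A call has 1 to 10 rows; each row shifts and turns the commanded pose from where the row before left it; what a row does not reach is not made up. A row lasts 1/10 s, in which the tool goes at most 50 mm and 8.59 degrees, less where a joint would pass 70% of its speed; a pose out of reach is approached as far as the arm can. A call with a gripper value outside its range is refused whole. The fingers move at their own pace and stop on an object; the grip force is fixed at half the most. Time passes only in rows, so rows that do not move let the fingers close. It gives the time, the measured TCP pose, the force and the opening at its end, in the units of the state.
- monitor.observe(): the state, without advancing time (a new reading comes with each control period).
- optics.get_image(name): name is "scene" or "top"; returns a dict with "img" (480x640x3 uint8, red, green, blue), "fx", "fy", "cx", "cy" (pixels), "D" ([k1, k2, p1, p2, k3] as OpenCV has them; the pictures are not rectified), "origin" and "orientation" of the camera in the world. Camera axes: x right, y down, z forward; pixel columns grow to the right and rows downward; lengths in m; the calibration is good to about 2 mm. A picture is of the moment at which its call begins. There is no depth.
- finish_job(): hands the job in, once; it reports no verdict.
The state is a dict: "t": time; "joint_pos": joint angles; "qd": joint speeds; "effort": joint torques, N m; "eef_pos": TCP position; "tcp_rot": TCP orientation; "ft_force": force on the tool from outside, world axes, zero at the start; "torque": the same for the moment, N m; "gripper_width": finger opening in m.
Only numpy, scipy, OpenCV 4.12 (cv2) and the standard library are available. Lean on these libraries where they do the work, as an engineer would, in place of code of your own. Each camera call takes 0.05 s, during which the arm holds its last target. There are 200 camera calls.

## Working session

There is one attempt and no reset: what is moved stays moved. The work goes in short steps, Python scripts to look and compute and a shell command to move; the robot and the scene stay as the last step left them, time stands still between calls to the robot, and variables do not carry over. Pictures are saved under pics/ and viewed, about 8 in all and at most 12, crops included, and the job is handed in when it is done.

```bash
mkdir -p pics; cat > h.py <<'E'
import numpy as np,cv2,pickle
from scipy.spatial.transform import Rotation as R
def grab(n,tag):
    from cell import optics
    d=optics.get_image(n); pickle.dump(d,open(f'pics/{tag}.pkl','wb'))
    cv2.imwrite(f'pics/{tag}.png',d['img'][:,:,::-1]); return d
def load(tag): return pickle.load(open(f'pics/{tag}.pkl','rb'))
def K(d): return np.array([[d['fx'],0,d['cx']],[0,d['fy'],d['cy']],[0,0,1.]])
def Rm(d):
    q=np.array(d['orientation'],float)
    return R.from_quat(q[[1,2,3,0]]).as_matrix()
def cast(d,px,z):
    px=np.array(px,float).reshape(-1,1,2)
    u=cv2.undistortPoints(px,K(d),np.array(d['D'],float)).reshape(-1,2)
    r=np.c_[u,np.ones(len(u))]@Rm(d).T; o=np.array(d['origin'])
    return (o+r*((z-o[2])/r[:,2])[:,None])
def proj(d,P):
    M=Rm(d).T; rv=cv2.Rodrigues(M)[0]; t=-M@np.array(d['origin'])
    return cv2.projectPoints(np.array(P,float).reshape(-1,1,3),rv,t,K(d),np.array(d['D'],float))[0].reshape(-1,2)
E
python3 - <<'E'
from h import *
from cell import monitor,env
for n in('top','scene'):
    d=grab(n,n+'0'); print(n,d['fx'],d['origin'],d['orientation'],d['D'])
print(monitor.observe(),env.finger_overhang)
E
```

```text
top 583.3040895392992 [0.24765064 0.10908002 1.35001306] [ 0.06427638 -0.70018214  0.70864992 -0.05855594] [-0.06513168  0.          0.          0.          0.        ]
scene 490.62962590297445 [1.1205011  0.23913648 0.83351767] [-0.21382344  0.5948224   0.73002328 -0.25986893] [-0.12424166  0.          0.          0.          0.        ]
{'t': 0.1, 'joint_pos': array([-8.17935593e-01,  3.59311664e-01,  1.11856246e-02, -2.83509702e-04,
       -1.22406304e+00, -2.88090469e-01]), 'qd': array([ 0.00180032, -0.00061895,  0.00166105,  0.00047179,  0.00067735,
        0.0020745 ]), 'effort': array([-2.00667913e-03, -5.84763837e+01,  2.94107598e+01,  6.95466444e+00,
       -3.23604894e-03, -2.14965112e-06]), 'eef_pos': array([ 0.30239514, -0.60314586,  0.30307941]), 'tcp_rot': array([ 0.68858142, -0.68763327, -0.16264976,  0.16297598]), 'ft_force': array([-0.27384976, -0.17260145,  0.87610953]), 'torque': array([0.01317936, 0.01592859, 0.04905238]), 'gripper_width': 0.0853818500050539} 0.0726
```

View pics/top0.png

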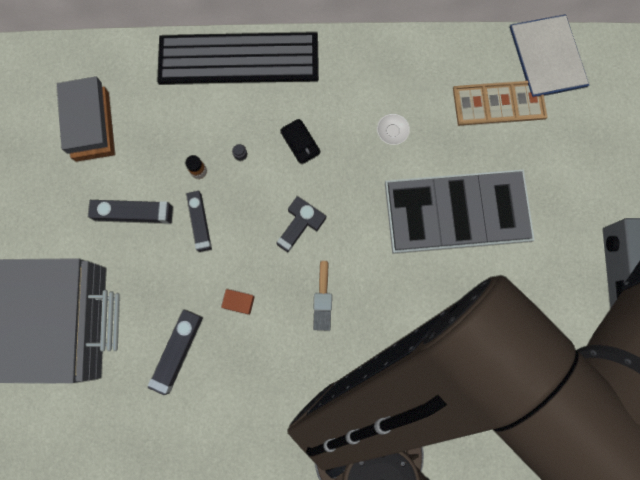

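View pics/scene0.png

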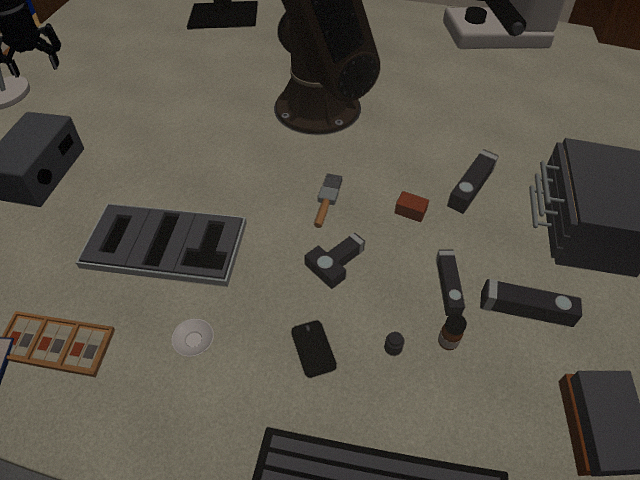

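The top view shows three straight bars, at (130,211), (199,221) and (175,352). The T is at (303,222). The tray is at (459,212), with its pockets ordered T, long, short from left to right. Next I'll measure the sizes.

```bash
cat > m.py <<'E'
from h import *
def comp(d,seed,r=55):
    g=d['img'].astype(int); x0,y0=max(seed[0]-r,0),max(seed[1]-r,0)
    c=g[y0:seed[1]+r,x0:seed[0]+r]; desk=np.median(c.reshape(-1,3),0)
    # desk is greenish-yellow: metal is dark or blue-tinted
    m=((c.sum(2)<0.72*desk.sum())|((c[:,:,2]-c[:,:,0])>(desk[2]-desk[0])+14)).astype(np.uint8)
    m=cv2.morphologyEx(m,cv2.MORPH_CLOSE,np.ones((3,3)))
    n,l,s,ce=cv2.connectedComponentsWithStats(m)
    k=l[seed[1]-y0,seed[0]-x0]
    cs,_=cv2.findContours((l==k).astype(np.uint8),cv2.RETR_EXTERNAL,cv2.CHAIN_APPROX_NONE)
    return max(cs,key=cv2.contourArea).reshape(-1,2)+[x0,y0]
E
python3 - <<'E'
from m import *
d=load('top0')
for n,s in dict(A=(130,213),B=(199,225),C=(172,358),T=(303,222)).items():
    c=comp(d,s); P=cast(d,c,.034)[:,:2]
    (x,y),wh,a=cv2.minAreaRect((P*1000).astype(np.float32)); print(n,len(c),np.round([x,y,*wh,a],1))
out=[]
for cx,cy in[(130,211),(199,221),(175,352),(303,222)]:
    out.append(cv2.resize(d['img'][cy-48:cy+48,cx-48:cx+48],(300,300),interpolation=cv2.INTER_CUBIC))
im=np.vstack([np.hstack(out[:2]),np.hstack(out[2:])])
cv2.imwrite('pics/c1.png',im[:,:,::-1])
t=cv2.resize(d['img'][162:262,375:545],None,fx=4.5,fy=4.5,interpolation=cv2.INTER_CUBIC); cv2.imwrite('pics/c2.png',t[:,:,::-1])
print(cast(d,[(459,212)],.024))
E
```

```text
A 198 [555.4 544.  201.2  52.8  87.2]
B 142 [530.1 381.8 145.4  36.4  11.3]
C 195 [231.2 428.1  52.8 192.3  65.9]
T 141 [512.9 154.2  87.3 122.5  54.3]
[[ 0.54508228 -0.22406409  0.024     ]]
```

View pics/c1.png

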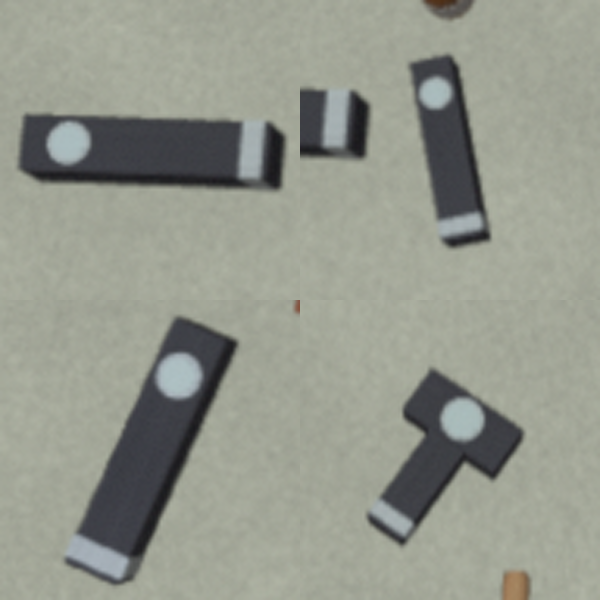

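View pics/c2.png

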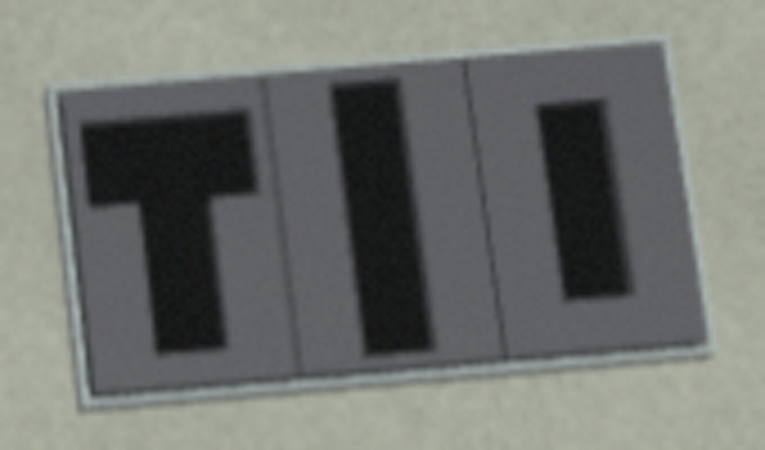

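The bar at (199,221) measures 145x36 mm, including its visible side, so it fits the 140x32 slide. The bars at (130,211) and (175,352) are about 200x53 mm, so they are decoys. The crop confirms that B is the smaller bar, with its window at the top. Next come the grasp points, the pockets and the tool axes.

```bash
python3 - <<'E'
from m import *
from cell import monitor
def rect(P):
    (x,y),(w,h),a=cv2.minAreaRect((P*1000).astype(np.float32))
    if w<h: w,h,a=h,w,a+90
    return np.array([x,y]),w,h,(a+90)%180-90
for cam,seeds in dict(top=dict(B=(199,225),T=(303,222)),scene=dict(B=(450,275),T=(330,268))).items():
    d=load(cam+'0'); n=np.array(d['origin'])[:2]*1000; H=d['origin'][2]*1000
    for k,s in seeds.items():
        try:
            c=comp(d,s,60); p,w,h,a=rect(cast(d,c,.034)[:,:2]); sh=(n-p)*34/H
            u=np.array([np.cos(np.radians(a)),np.sin(np.radians(a))]);v=np.array([-u[1],u[0]])
            print(cam,k,'ctr',np.round(p-sh/2,1),'ang',round(a,1),'meas',round(w,1),round(h,1),'pred+',np.round(np.abs([sh@u,sh@v]),1))
        except Exception as e: print(k,e)
    g=d['img'].astype(int).sum(2)
    x0,y0,x1,y1=(385,170,535,255) if cam=='top' else (75,200,250,290)
    m=np.zeros(g.shape,np.uint8); m[y0:y1,x0:x1]=g[y0:y1,x0:x1]<150
    N,l,st,ce=cv2.connectedComponentsWithStats(m)
    for i in range(1,N):
        if st[i,4]<150: continue
        cs,_=cv2.findContours((l==i).astype(np.uint8),0,cv2.CHAIN_APPROX_NONE)
        c=max(cs,key=cv2.contourArea).reshape(-1,2); p,w,h,a=rect(cast(d,c,.024)[:,:2])
        print(cam,'pocket',ce[i].round(),p.round(1),round(w,1),round(h,1),round(a,1))
    b=d['img'].astype(int); 
    # tray outline corners by hand-free: non-desk mask
    c=comp(d,(440,200) if cam=='top' else (140,240),100); p,w,h,a=rect(cast(d,c,.022)[:,:2]); print(cam,'tray',p.round(1),round(w,1),round(h,1),round(a,1))
# window of T, bar
    hsv=cv2.cvtColor(d['img'],cv2.COLOR_RGB2HSV)
s=monitor.observe(); q=s['tcp_rot']; M=R.from_quat(q[[1,2,3,0]]).as_matrix(); print(M.round(3)); print('jaw ang',np.degrees(np.arctan2(M[1,2],M[0,2])))
d=load('top0'); print('winB',cast(d,[(194,203)],.034)[0],'winT',cast(d,[(307,212)],.034)[0],'TbandEnd',cast(d,[(285,243)],.034)[0])
E
```

```text
top B ctr [533.6 385.2] ang 11.3 meas 145.4 36.4 pred+ [8.3 5.3]
top T ctr [516.2 154.8] ang -35.7 meas 122.5 87.3 pred+ [4.8 4.8]
top pocket [459. 210.] [ 550.7 -225. ] 143.2 34.0 4.3
top pocket [504. 206.] [ 558.5 -331.8] 102.9 33.7 4.1
top pocket [413. 208.] [ 542.9 -118.4] 122.7 86.7 4.1
top tray [ 549.9 -224.8] 330.7 171.3 -85.8
scene B ctr [553.7 385.9] ang 5.4 meas 200.6 51.7 pred+ [22.  8.]
scene T ctr [515.7 153.5] ang -35.9 meas 133.5 97.5 pred+ [17.6 16.9]
scene pocket [160. 239.] [ 552.2 -227.1] 147.7 39.3 4.0
scene pocket [115. 233.] [ 560.5 -333.7] 108.8 39.4 4.6
scene pocket [163. 262.] [ 565.  -224.2] 320.9 141.4 -85.7
scene pocket [207. 249.] [ 545.2 -120.3] 127.3 90.5 3.5
scene tray [ 559.2 -222.1] 337.5 183.8 -85.7
[[ 0.894 -0.001 -0.448]
 [ 0.448  0.001  0.894]
 [-0.    -1.     0.001]]
jaw ang 116.62383820417261
winB [0.57239555 0.393376   0.034     ] winT [0.54723415 0.13038705 0.034     ] TbandEnd [0.47516963 0.18148347 0.034     ]
```

The estimates are consistent. The bar is at (533.6, 385.2) at 11°, and its pocket is at about (551, -226) at 4.2°. The T is at (516, 154.5) at -35.8°, and its pocket is at about (543, -119) at 4.2°. Now moving above the bar.

```bash
python3 -m crank '[[[9.6,41.2,0,-0.64,55],[9.6,41.2,0,-0.64,55],[9.6,41.2,0,-0.64,55],[9.6,41.2,0,-0.64,55],[9.6,41.2,0,-0.64,55],[9.6,41.2,0,-0.64,55],[9.6,41.2,0,-0.64,55],[9.6,41.2,0,-0.64,55]]]'
python3 -m crank '[[[9.6,41.2,0,-0.64,55],[9.6,41.2,0,-0.64,55],[9.6,41.2,0,-0.64,55],[9.6,41.2,0,-0.64,55],[9.6,41.2,0,-0.64,55],[9.6,41.2,0,-0.64,55],[9.6,41.2,0,-0.64,55],[9.6,41.2,0,-0.64,55]]]'
python3 -m crank '[[[9.6,41.2,0,-0.64,55],[9.6,41.2,0,-0.64,55],[9.6,41.2,0,-0.64,55],[9.6,41.2,0,-0.64,55],[9.6,41.2,0,-0.64,55],[9.6,41.2,0,-0.64,55],[9.6,41.2,0,-0.64,55],[9.6,41.2,0,-0.64,55],[0,0,0,0,55],[0,0,0,0,55]]]'
```

```text
t: 0.9
eef_pos: [0.3792, -0.2721, 0.3037]
tcp_rot: [0.695, -0.695, -0.132, 0.132]
ft_force: [0.9, 0.4, -0.6]
gripper_width: 0.0551
t: 1.7
eef_pos: [0.4559, 0.0576, 0.304]
tcp_rot: [0.7, -0.7, -0.101, 0.101]
ft_force: [1.3, -0.7, 0.3]
gripper_width: 0.0547
t: 2.7
eef_pos: [0.5326, 0.3861, 0.3024]
tcp_rot: [-0.703, 0.704, 0.069, -0.07]
ft_force: [-1.1, -0.4, -0.4]
gripper_width: 0.0545
```

```bash
python3 -m crank '[[[0,0,-40,0,55],[0,0,-40,0,55],[0,0,-40,0,55],[0,0,-40,0,55],[0,0,-18,0,55],[0,0,0,0,55]]]'
python3 - <<'E'
from h import *
a=grab('top','top1')['img'][150:300,110:310]; b=grab('scene','scene1')['img'][215:365,360:560]
cv2.imwrite('pics/c3.png',np.hstack([cv2.resize(i,None,fx=2,fy=2,interpolation=2) for i in(a,b)])[:,:,::-1])
E
```

```text
t: 3.3
eef_pos: [0.5316, 0.3829, 0.1229]
tcp_rot: [-0.702, 0.705, 0.067, -0.071]
ft_force: [0.0, -0.1, 0.5]
gripper_width: 0.0548
```

View pics/c3.png

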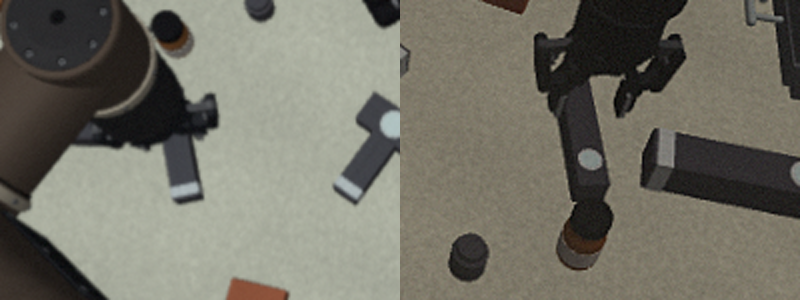

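The fingers straddle the bar, which lies between them in both crops, and they clear the bottle and bar A. Descending.

```bash
python3 -m crank '[[[0,0,-12,0,55],[0,0,-12,0,55],[0,0,-10,0,55],[0,0,0,0,55],[0,0,0,0,55]]]'
```

```text
t: 3.9
eef_pos: [0.5329, 0.3853, 0.0916]
tcp_rot: [-0.703, 0.704, 0.069, -0.07]
ft_force: [-1.4, 0.2, 0.3]
gripper_width: 0.0553
```

```bash
python3 -m crank '[[[0,0,-3,0,45],[0,0,0,0,38],[0,0,0,0,25],[0,0,0,0,20],[0,0,0,0,20],[0,0,0,0,20],[0,0,0,0,20],[0,0,0,0,20]]]'; python3 -m crank '[[[0,0,10,0,20],[0,0,20,0,20],[0,0,30,0,20],[0,0,30,0,20],[0,0,30,0,20],[0,0,0,0,20],[0,0,0,0,20]]]'
```

```text
t: 4.7
eef_pos: [0.533, 0.3856, 0.0893]
tcp_rot: [0.704, -0.704, -0.07, 0.069]
ft_force: [-2.2, -0.6, 6.0]
gripper_width: 0.0306
t: 5.4
eef_pos: [0.5328, 0.3854, 0.2095]
tcp_rot: [0.704, -0.703, -0.069, 0.069]
ft_force: [-0.0, -0.1, -3.3]
gripper_width: 0.0307
```

```bash
python3 -m crank '[[[1.1,-38.2,0,-0.44,20],[1.1,-38.2,0,-0.44,20],[1.1,-38.2,0,-0.44,20],[1.1,-38.2,0,-0.44,20],[1.1,-38.2,0,-0.44,20],[1.1,-38.2,0,-0.44,20],[1.1,-38.2,0,-0.44,20],[1.1,-38.2,0,-0.44,20]]]'
python3 -m crank '[[[1.1,-38.2,0,-0.44,20],[1.1,-38.2,0,-0.44,20],[1.1,-38.2,0,-0.44,20],[1.1,-38.2,0,-0.44,20],[1.1,-38.2,0,-0.44,20],[1.1,-38.2,0,-0.44,20],[1.1,-38.2,0,-0.44,20],[1.1,-38.2,0,-0.44,20],[0,0,0,0,20],[0,0,0,0,20]]]'
python3 -m crank '[[[0,0,-30,0,20],[0,0,-30,0,20],[0,0,-25,0,20],[0,0,0,0,20],[0,0,0,0,20],[0,0,0,0,20]]]'
python3 - <<'E'
from h import *
a=grab('top','top2')['img'][152:272,375:545]; b=grab('scene','scene2')['img'][170:290,75:245]
cv2.imwrite('pics/c4.png',np.hstack([cv2.resize(i,(400,282),interpolation=2) for i in(a,b)])[:,:,::-1])
from cell import monitor
s=monitor.observe();M=R.from_quat(s['tcp_rot'][[1,2,3,0]]).as_matrix(); print(s['eef_pos'],'jaw ang',np.degrees(np.arctan2(M[1,2],M[0,2])))
E
```

```text
t: 6.2
eef_pos: [0.5407, 0.078, 0.2074]
tcp_rot: [-0.705, 0.706, 0.047, -0.049]
ft_force: [0.1, -0.0, -1.3]
gripper_width: 0.0307
t: 7.2
eef_pos: [0.5494, -0.2266, 0.2071]
tcp_rot: [0.707, -0.706, -0.024, 0.026]
ft_force: [0.0, 0.1, -1.7]
gripper_width: 0.0305
t: 7.8
eef_pos: [0.5515, -0.2254, 0.1253]
tcp_rot: [-0.706, 0.707, 0.027, -0.026]
ft_force: [-0.5, 1.1, -1.3]
gripper_width: 0.0306
[ 0.55141241 -0.22560652  0.12545002] jaw ang 94.26496295043125
```

View pics/c4.png

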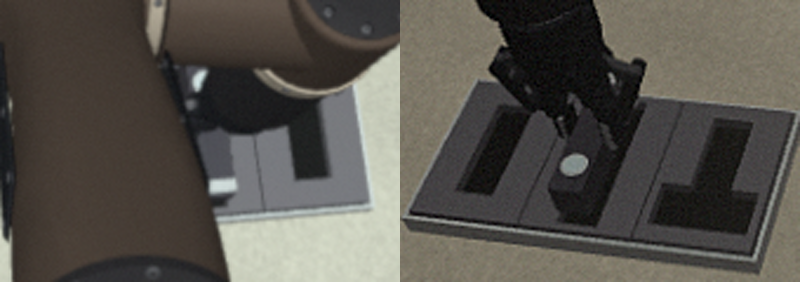

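The bar is over its pocket: the scene crop shows its window end at (573,165) above the middle pocket, and the arm hides the top view. I'll enlarge with the expected outline overlaid to check the offset.

```bash
python3 - <<'E'
from h import *
d=load('scene2'); f=6; x0,y0=110,190
im=cv2.resize(d['img'][y0:y0+95,x0:x0+120],None,fx=f,fy=f,interpolation=cv2.INTER_CUBIC)
im=np.clip(im*1.6,0,255).astype(np.uint8)
def box(c,z0,z1,L,W,a,col):
    u=np.array([np.cos(a),np.sin(a)]);v=np.array([-u[1],u[0]])
    for z in(z0,z1):
        P=[np.r_[np.array(c)+sx*L/2*u+sy*W/2*v,z] for sx,sy in((1,1),(1,-1),(-1,-1),(-1,1))]
        q=((proj(d,P)-[x0,y0]+.5)*f).astype(int); cv2.polylines(im,[q],True,col,1)
a=np.radians(4.2)
box((.552,-.2256),.0365,.0705,.14,.032,a,(255,0,0))
box((.5522,-.2271),.024,.024,.146,.038,a,(0,255,0))
cv2.imwrite('pics/c5.png',im[:,:,::-1])
E
```

```text
(no output)
```

View pics/c5.png

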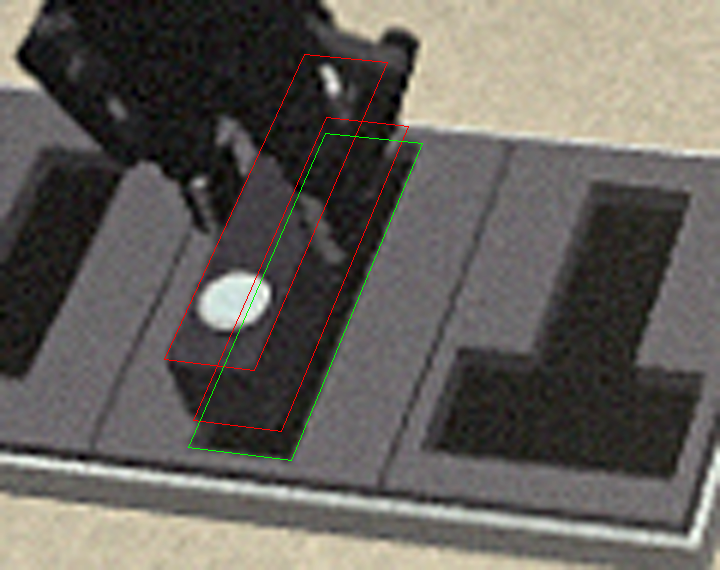

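The overlay matches the held bar to within about 1 mm. I'll nudge it -0.8 mm in y and lower it in small steps while watching the force.

```bash
python3 -m crank '[[[0,-0.8,-4,0,20],[0,0,-4,0,20],[0,0,-2,0,20],[0,0,0,0,20],[0,0,0,0,20]]]';python3 -m crank '[[[0,0,-2,0,20],[0,0,-2,0,20],[0,0,-1,0,20],[0,0,-1,0,20],[0,0,0,0,20],[0,0,0,0,20]]]'
```

```text
t: 8.4
eef_pos: [0.5505, -0.2266, 0.1138]
tcp_rot: [-0.707, 0.707, 0.026, -0.026]
ft_force: [1.1, -0.7, -1.7]
gripper_width: 0.0304
t: 9.0
eef_pos: [0.5506, -0.2266, 0.1079]
tcp_rot: [-0.707, 0.707, 0.026, -0.026]
ft_force: [0.2, -0.8, -1.9]
gripper_width: 0.0307
```

```bash
python3 -m crank '[[[0,0,-2,0,20],[0,0,-1,0,20],[0,0,-1,0,20],[0,0,-1,0,20],[0,0,0,0,20],[0,0,0,0,20]]]';python3 -m crank '[[[0,0,-1,0,20],[0,0,0,0,20],[0,0,0,0,20]]]'
```

```text
t: 9.6
eef_pos: [0.5505, -0.2266, 0.1029]
tcp_rot: [0.707, -0.707, -0.026, 0.026]
ft_force: [-0.4, -0.9, -2.1]
gripper_width: 0.0309
t: 9.9
eef_pos: [0.5505, -0.2266, 0.1019]
tcp_rot: [0.707, -0.707, -0.026, 0.026]
ft_force: [0.8, 0.6, -2.6]
gripper_width: 0.0304
```

```bash
python3 -m crank '[[[0,0,-0.7,0,20],[0,0,0,0,20],[0,0,0,0,20]]]';python3 -m crank '[[[0,0,-0.5,0,20],[0,0,0,0,20],[0,0,0,0,20]]]'
```

```text
t: 10.2
eef_pos: [0.5506, -0.2266, 0.1013]
tcp_rot: [-0.707, 0.707, 0.026, -0.026]
ft_force: [0.8, 0.5, -0.4]
gripper_width: 0.0308
t: 10.5
eef_pos: [0.5506, -0.2266, 0.1013]
tcp_rot: [-0.707, 0.707, 0.026, -0.026]
ft_force: [-1.4, 0.8, 5.5]
gripper_width: 0.0306
```

Contact came at TCP z = 0.1013, exactly the height for a fully seated bar. Releasing, lifting, and going to the T.

```bash
python3 -m crank '[[[0,0,0,0,40],[0,0,0,0,50],[0,0,0,0,55],[0,0,0,0,55],[0,0,10,0,55],[0,0,30,0,55],[0,0,40,0,55],[0,0,30,0,55],[0,0,0,0,55]]]'
python3 -m crank '[[[-3.8,38.3,0,-4,55],[-3.8,38.3,0,-4,55],[-3.8,38.3,0,-4,55],[-3.8,38.3,0,-4,55],[-3.8,38.3,0,-4,55],[-3.8,38.3,0,-4,55],[-3.8,38.3,0,-4,55],[-3.8,38.3,0,-4,55],[-3.8,38.3,0,-4,55],[-3.8,38.3,0,-4,55]]]'
python3 -m crank '[[[0,0,-30,0,55],[0,0,-30,0,55],[0,0,-30,0,55],[0,0,0,0,55],[0,0,0,0,55],[0,0,0,0,55]]]'
python3 - <<'E'
from h import *
t=grab('top','top3'); a=t['img'][162:262,375:545]; d=grab('scene','scene3');b=d['img'][205:305,270:440];c=d['img'][200:300,75:245]
cv2.imwrite('pics/c6.png',np.vstack([np.hstack([cv2.resize(i,(400,235),interpolation=2) for i in(a,c)]),np.hstack([cv2.resize(i,(400,235),interpolation=2) for i in(t['img'][170:270,220:390],b)])])[:,:,::-1])
from cell import monitor
s=monitor.observe();M=R.from_quat(s['tcp_rot'][[1,2,3,0]]).as_matrix(); print(s['eef_pos'],'jaw ang',np.degrees(np.arctan2(M[1,2],M[0,2])))
E
```

```text
t: 11.4
eef_pos: [0.5528, -0.2271, 0.2165]
tcp_rot: [-0.706, 0.707, 0.029, -0.023]
ft_force: [0.4, 0.3, -1.2]
gripper_width: 0.055
t: 12.4
eef_pos: [0.512, 0.1579, 0.2111]
tcp_rot: [0.673, -0.673, 0.218, -0.218]
ft_force: [0.8, -1.0, 0.4]
gripper_width: 0.0552
t: 13.0
eef_pos: [0.5134, 0.1569, 0.1223]
tcp_rot: [0.674, -0.672, 0.217, -0.218]
ft_force: [0.6, -0.8, 1.0]
gripper_width: 0.0551
[0.51332903 0.15683952 0.12237219] jaw ang 54.229065975247806
```

View pics/c6.png

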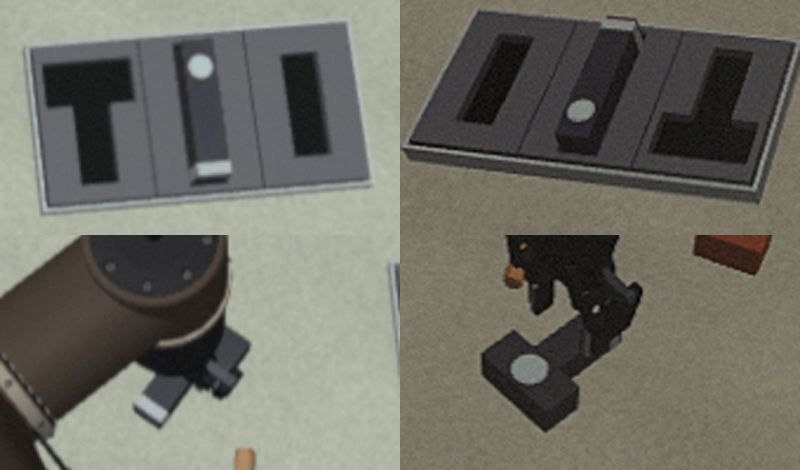

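The bar sits in the middle pocket in both views (top row, around (200,110) and (600,85)). The fingers straddle the T's stem (bottom row). Descend and grip.

```bash
python3 -m crank '[[[0,0,-12,0,55],[0,0,-12,0,55],[0,0,-9,0,55],[0,0,0,0,55],[0,0,0,0,55]]]'
python3 -m crank '[[[0,0,0,0,45],[0,0,0,0,38],[0,0,0,0,25],[0,0,0,0,20],[0,0,0,0,20],[0,0,0,0,20],[0,0,0,0,20],[0,0,0,0,20]]]'
```

```text
t: 13.6
eef_pos: [0.5124, 0.1563, 0.0872]
tcp_rot: [-0.673, 0.673, -0.217, 0.217]
ft_force: [0.7, -0.2, -0.9]
gripper_width: 0.0545
t: 14.4
eef_pos: [0.5129, 0.1567, 0.0883]
tcp_rot: [0.673, -0.673, 0.217, -0.217]
ft_force: [-0.6, -0.4, 6.2]
gripper_width: 0.0308
```

```bash
python3 -m crank '[[[0,0,10,0,20],[0,0,20,0,20],[0,0,30,0,20],[0,0,30,0,20],[0,0,20,0,20],[0,0,0,0,20],[0,0,0,0,20]]]'
python3 -m crank '[[[2.65,-27.6,0,4,20],[2.65,-27.6,0,4,20],[2.65,-27.6,0,4,20],[2.65,-27.6,0,4,20],[2.65,-27.6,0,4,20],[2.65,-27.6,0,4,20],[2.65,-27.6,0,4,20],[2.65,-27.6,0,4,20],[2.65,-27.6,0,4,20],[2.65,-27.6,0,4,20]]]'
python3 -m crank '[[[0,0,0,0,20],[0,0,0,0,20],[0,0,-30,0,20],[0,0,-30,0,20],[0,0,-12,0,20],[0,0,0,0,20],[0,0,0,0,20],[0,0,0,0,20]]]'
python3 - <<'E'
from h import *
from cell import monitor
grab('top','top4');d=grab('scene','scene4'); f=6; x0,y0=140,195
s=monitor.observe();M=R.from_quat(s['tcp_rot'][[1,2,3,0]]).as_matrix(); p=s['eef_pos']; ja=np.degrees(np.arctan2(M[1,2],M[0,2])); print(p,'jaw ang',ja,s['ft_force'])
im=cv2.resize(d['img'][y0:y0+95,x0:x0+120],None,fx=f,fy=f,interpolation=cv2.INTER_CUBIC)
im=np.clip(im*1.6,0,255).astype(np.uint8)
def tee(c,zs,g,a,col):
    u=np.array([np.cos(a),np.sin(a)]);v=np.array([-u[1],u[0]])
    o=np.array([(60+g,42+g),(60+g,-42-g),(20-g,-42-g),(20-g,-16-g),(-60-g,-16-g),(-60-g,16+g),(20-g,16+g),(20-g,42+g)])/1000
    for z in zs:
        P=np.c_[np.array(c)+o[:,:1]*u+o[:,1:]*v,np.full(8,z)]
        q=((proj(d,P)-[x0,y0]+.5)*f).astype(int); cv2.polylines(im,[q],True,col,1)
a=np.radians(ja-90); z=p[2]-.0883
tee(p[:2]+.004*np.array([np.cos(a),np.sin(a)]),(z,z+.034),0,a,(255,0,0))
tee((.5452,-.1203),(.024,),.003,np.radians(4.2),(0,255,0))
cv2.imwrite('pics/c7.png',im[:,:,::-1])
E
```

```text
t: 15.1
eef_pos: [0.5122, 0.1562, 0.1979]
tcp_rot: [0.673, -0.673, 0.217, -0.217]
ft_force: [0.1, -0.2, -3.3]
gripper_width: 0.0307
t: 16.1
eef_pos: [0.5381, -0.1207, 0.1961]
tcp_rot: [0.707, -0.707, -0.026, 0.028]
ft_force: [0.5, -0.1, -1.3]
gripper_width: 0.0304
t: 16.9
eef_pos: [0.54, -0.1193, 0.127]
tcp_rot: [-0.707, 0.707, 0.027, -0.026]
ft_force: [0.2, 0.1, -1.7]
gripper_width: 0.0308
[ 0.53972147 -0.11940951  0.12695412] jaw ang 94.24278827485993 [ 0.34596229 -0.30644996 -1.4685968 ]
```

View pics/c7.png

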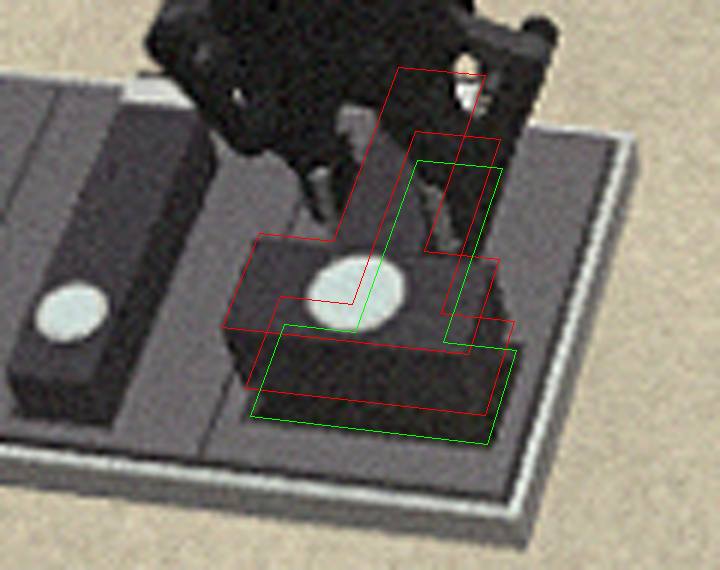

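The T's head matches the overlay at its corner (225,330) and along its right edge. In this view it sits about 1 mm short of the pocket centre in x and y. I'll shift (+0.7, -0.7) and lower it.

```bash
python3 -m crank '[[[0.7,-0.7,-5,0,20],[0,0,-4,0,20],[0,0,-3,0,20],[0,0,0,0,20],[0,0,0,0,20]]]';python3 -m crank '[[[0,0,-2,0,20],[0,0,-2,0,20],[0,0,-1,0,20],[0,0,-1,0,20],[0,0,0,0,20],[0,0,0,0,20]]]'
```

```text
t: 17.5
eef_pos: [0.5397, -0.1203, 0.1135]
tcp_rot: [-0.707, 0.707, 0.026, -0.026]
ft_force: [-0.2, -0.5, -1.3]
gripper_width: 0.0307
t: 18.1
eef_pos: [0.5398, -0.1203, 0.1077]
tcp_rot: [-0.707, 0.707, 0.026, -0.026]
ft_force: [0.2, 0.6, -3.1]
gripper_width: 0.0307
```

Already below the rim (underside about 19 mm above the desk) with no contact force. Continuing.

```bash
python3 -m crank '[[[0,0,-2,0,20],[0,0,-1.5,0,20],[0,0,-1,0,20],[0,0,-1,0,20],[0,0,0,0,20],[0,0,0,0,20]]]';python3 -m crank '[[[0,0,-1,0,20],[0,0,0,0,20],[0,0,0,0,20]]]';python3 -m crank '[[[0,0,-0.7,0,20],[0,0,0,0,20],[0,0,0,0,20]]]'
```

```text
t: 18.7
eef_pos: [0.5397, -0.1203, 0.1022]
tcp_rot: [-0.707, 0.707, 0.026, -0.026]
ft_force: [0.8, 0.3, -1.9]
gripper_width: 0.0303
t: 19.0
eef_pos: [0.5397, -0.1203, 0.1012]
tcp_rot: [0.707, -0.707, -0.026, 0.026]
ft_force: [0.5, -0.2, -1.9]
gripper_width: 0.0309
t: 19.3
eef_pos: [0.5397, -0.1203, 0.1005]
tcp_rot: [-0.707, 0.707, 0.026, -0.026]
ft_force: [0.9, -0.4, -1.8]
gripper_width: 0.0307
```

```bash
python3 -m crank '[[[0,0,-0.5,0,20],[0,0,0,0,20],[0,0,0,0,20]]]';python3 -m crank '[[[0,0,-0.5,0,20],[0,0,0,0,20],[0,0,0,0,20]]]'
```

```text
t: 19.6
eef_pos: [0.5398, -0.1203, 0.1003]
tcp_rot: [-0.707, 0.707, 0.026, -0.026]
ft_force: [-2.2, 0.7, 4.5]
gripper_width: 0.0309
t: 19.9
eef_pos: [0.5398, -0.1203, 0.1003]
tcp_rot: [-0.707, 0.707, 0.026, -0.026]
ft_force: [-4.4, 1.0, 10.1]
gripper_width: 0.0303
```

Contact at TCP z = 0.1003, the height expected for a fully seated T. Releasing, lifting and moving clear for the final look.

```bash
python3 -m crank '[[[0,0,0.5,0,35],[0,0,0,0,45],[0,0,0,0,52],[0,0,0,0,52],[0,0,10,0,52],[0,0,30,0,52],[0,0,40,0,52],[0,0,40,0,52],[0,0,40,0,52],[0,0,0,0,52]]]'
python3 -m crank '[[[-5,40,0,0,52],[-5,40,0,0,52],[-5,40,0,0,52],[-5,40,0,0,52],[-5,40,0,0,52],[-5,40,0,0,52],[-5,40,0,0,52],[0,0,0,0,52],[0,0,0,0,52]]]'
python3 - <<'E'
from m import *
t=grab('top','top5');d=grab('scene','scene5')
cv2.imwrite('pics/c8.png',np.vstack([np.hstack([cv2.resize(i,(400,235),interpolation=2) for i in(t['img'][162:262,375:545],d['img'][195:295,75:245])]),cv2.resize(d['img'][100:460],(640,360))[:, :].copy() if 0 else cv2.resize(d['img'],(800,600))[160:520]])[:,:,::-1])
# heights: bright window centres by two-view triangulation
def win(g,box):
    x0,y0,x1,y1=box; c=g['img'][y0:y1,x0:x1].astype(int); m=(c.sum(2)>480).astype(np.uint8)
    n,l,s,ce=cv2.connectedComponentsWithStats(m); print([(ce[i].round(1)+[x0,y0],s[i,4]) for i in range(1,n) if s[i,4]>20])
win(t,(393,178,478,240)); win(d,(125,212,228,270))
E
```

```text
t: 20.9
eef_pos: [0.5423, -0.1205, 0.2669]
tcp_rot: [-0.706, 0.707, 0.03, -0.023]
ft_force: [0.4, 1.3, -1.0]
gripper_width: 0.0518
t: 21.8
eef_pos: [0.5044, 0.1605, 0.2601]
tcp_rot: [-0.707, 0.707, 0.027, -0.027]
ft_force: [-0.6, 0.2, 0.5]
gripper_width: 0.052
[(array([407.4, 178.7]), np.int32(76)), (array([459.9, 189.8]), np.int32(67)), (array([414.2, 194.4]), np.int32(125)), (array([418.7, 232.6]), np.int32(53)), (array([465.8, 233. ]), np.int32(56))]
[]
```

View pics/c8.png

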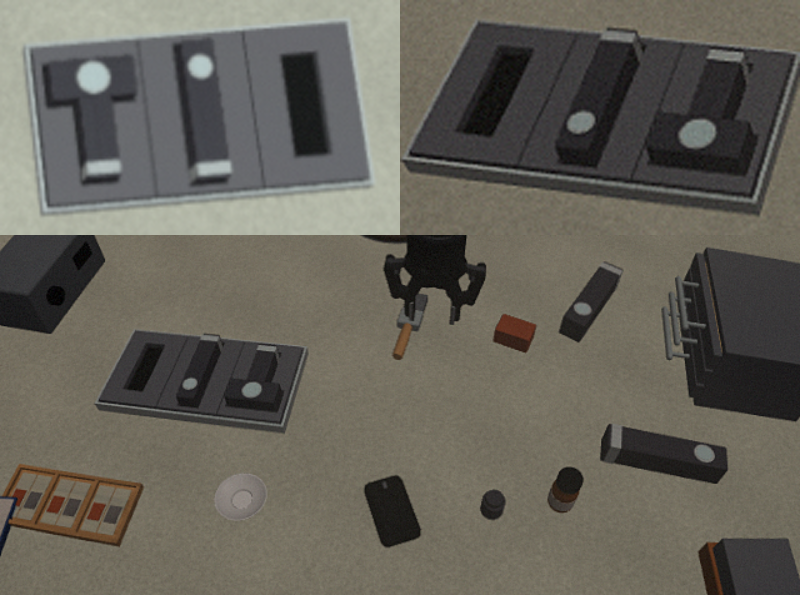

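Both slides sit in their own pockets, the short pocket is empty, and the bystanders are where they were. I'll do one quick two-view height check on the windows, then hand in.

```bash
python3 - <<'E'
from m import *
t=load('top5');d=load('scene5')
def win(g,box):
    x0,y0,x1,y1=box; c=g['img'][y0:y1,x0:x1].astype(int).sum(2); m=(c>.75*c.max()).astype(np.uint8)
    n,l,s,ce=cv2.connectedComponentsWithStats(m); i=1+s[1:,4].argmax(); return ce[i]+[x0,y0]
for n,a,b in(('bar',(450,182,470,200),(140,235,165,260)),('tee',(402,184,426,206),(185,240,215,262))):
    A=win(t,a);B=win(d,b); o1,o2=np.array(t['origin']),np.array(d['origin'])
    r1=cast(t,[A],0)[0]-o1;r2=cast(d,[B],0)[0]-o2
    k=np.linalg.lstsq(np.c_[r1,-r2],o2-o1,rcond=None)[0]; p,q=o1+k[0]*r1,o2+k[1]*r2
    print(n,A.round(1),B.round(1),(1000*(p+q)/2).round(1),'gap',(1000*np.linalg.norm(p-q)).round(1),'want z 46')
from cell import finish_job; finish_job()
E
```

```text
bar [459.8 189.9] [151.5 246.6] [ 593.  -224.3   45.2] gap 1.6 want z 46
tee [414.3 194.5] [201.  251.4] [ 583.2 -118.4   45.1] gap 1.6 want z 46
the job is handed in; nothing more can be done
```

I put both slides away in the tray and handed the job in at about 22 s of the 64 s allowed. The bar is in the long pocket, the T is in the T-shaped pocket, and the short pocket is empty.

- **Choosing the bar:** of the three straight bars, I took the one measuring 145 x 36 mm with its visible side included. The other two were about 200 x 53 mm.
- **Setting down:** I lowered each slide until it touched the pocket floor, at the height expected for fully seated. The contact force read about 5 N for the bar and 10 N for the T.
- **Last checks:** the final two-view check put the slide tops at 45.2 mm and 45.1 mm above the desk, against 46 mm expected. The bystanders looked unmoved in the final picture, by eye only.
- **Disagreement:** the two cameras differed by 1 to 2 mm on the pocket positions, within the calibration error. I aimed between the two, and both slides went in with no sideways contact before the floor.

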